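# Slide the sorting tray into its cabinet bay and shut the door

### The job

Put the empty blue sorting tray away: slide it along the table, without lifting it, into the bay of the low wooden cabinet, label side outward, until it is fully home against the back of the bay. Then swing the cabinet's little door shut in front of it. Leave the black scissors, the tape roll and the thread cone where they are.

Things in the scene. Friction and masses are not known exactly. Their poses are not given: they have to be found in the camera images.
- cabinet: low wooden cabinet fixed to the table, 120 deep x 162 wide, roof top 56 mm high. Origin: on the table at the middle of the bay's mouth; +x points into the bay (about to the robot's left), +y to the hinge side (towards the robot). The bay has an opaque roof (underside 46 mm high, x = 0 to 119 mm) and no floor: the tray slides on the table top
- bay_home (a point): where the tray's origin lies when fully home: cabinet x = 50, y = 0, z = 0 mm. The bay is 138 mm wide (inner faces of the side walls at y = +69 and -69 mm) and its back stop is at x = 110 mm, so the tray at home sticks 10 mm out of the mouth
- fence_end (a point): end of the -y side wall, which runs on outside the mouth as a straight fence (8 mm thick, 46 mm high); this point is on its inner face at cabinet x = -50, y = -69 mm, on the table; a flared lip goes on to x = -80 mm. The +y side wall ends at x = -12 mm
- tray: blue open sorting tray, loose, about 0.35 kg, 120 (x) x 130 (y) x 38 mm high. Origin: centre of its underside. Its +x end goes into the bay first; its front (-x) wall is 10 mm thick and carries the label holder, the other walls are 5 mm, the floor is 5 mm, inside 105 x 120 mm and empty. Its two leading corners are chamfered by 8 mm
- door (a joint): cabinet door angle in rad: 0 = shut (across the mouth), 1.57 = straight out from the mouth, limit 2.1. It starts open, turns easily and stays where it is left. Door 132 mm long, 6 mm thick, 4 to 46 mm high, shut with its middle plane at cabinet x = -16 mm, in front of the tray; it shuts only when the tray is home. A 14 mm brass knob stands 20 mm out of its outer face, 122 mm from the hinge
- door_hinge (a point): the door's hinge axis (vertical), 25 mm above the table; at cabinet x = -16, y = 75 mm
- door_tip (a point): middle of the door's free edge, 138 mm from the hinge, 25 mm above the table
- scissors_black: black and red scissors, 162 mm long, lying flat near the right edge of the table; leave alone
- tape_roll: cream tape roll, 104 mm across, 25 mm high, lying flat behind the cabinet; leave alone
- thread_cone: gold thread cone, 62 mm across, 150 mm tall, standing behind the cabinet; leave alone

How it is judged:
By the outcome, as a careful person would: the job done as asked, in the order asked, and still so for the second after the job is handed in, with the robot touching nothing.
It also fails if it takes over 72 s, if anything falls off the work surface, if the arm or the gripper's body presses on something with over 40 N, if the wrist force passes 120 N, or if a joint passes its speed limit or range.

### The arm

A 7-joint arm with a two-finger parallel gripper is mounted at the origin on a cart in front of the work surface, level with it; the furniture and walls round the work are solid. World frame = base frame: x ahead of the robot, y to its left, z up, the work surface at z = 0. Lengths are in m, angles in rad, forces in N, time in s.
With the tool pointing down it reaches from about 0.4 to 0.85 m from the base axis. Payload 6.9 kg.
Tool frame: the origin (TCP) lies on the centre line of the jaws, within the pads' length; the fingertips stand 25 mm ahead of it and the grasp point (between the pads) lies 6 mm ahead of it (env.tcp_to_tips is the distance from the TCP to the fingertips, in m); z points along the fingers, y is the direction in which the jaws open and shut (so a half turn about z gives the same grasp; the last joint's range is limited). The gripper opens to 85 mm and grips with 20 to 120 N. Pads are 22 mm wide; open, the fingers measure 114 mm over their backs; the gripper's body (76 mm by 85 mm) begins 54 mm behind the grasp point. The pads swing forward as they close: fully open they stand 13 mm farther back than shut.
Start: joints at [1.27, 0.507, -0.238, 1.5, 0.126, 1.149, -0.155], TCP at [0.247, -0.574, 0.256] pointing down, gripper open.
Joint ranges: [-3.08, 3.08], [-0.24, 2.05], [-1.43, 1.35], [0, 2.5], [-1.52, 4.66], [0.17, 1.96], [-2.89, 2.89]. Speed limits (rad/s): [2.39, 2.39, 3.14, 3.14, 3.14, 3.14, 3.14].

### API

Orientations are given as a rotation vector (axis times angle).
In Python, from station import env gives the robot as it stands.
- The arm moves only by the shell command python3 -m crank 'ROWS' [OPENING]. ROWS is a JSON object of lists of equal length, an entry for each row: "travel": the shift along the tool's x, y, z in cm, a list of three; "turn": the turn about the tool's z in degrees. In form: {"travel": [[x, y, z], ...], "turn": [turn, ...]}. A call has 1 to 5 rows; each row is the pose to reach, as a shift and turn from the pose commanded when the call began, along the tool's axes at that moment; what a row does not reach only later rows make up. A row lasts 1/8 s, in which the tool goes at most 62.5 mm and 10.7 degrees, less where a joint would pass 70% of its speed; a pose out of reach is approached as far as the arm can. A call with a gripper value outside its range is refused whole. OPENING is the opening, from -1 (shut) to 1 (fully open), so that 0 is half open, set as the call begins (- or left out, the last holds). The fingers move at their own pace and stop on an object; the grip force is fixed at half the most. Time passes only in rows, so rows that repeat a pose let the fingers close. It gives the time, the measured TCP pose, the force and the opening at its end, in the units of the state.
- env.state(): the state, without advancing time (a new reading comes with each control period).
- env.grab_frame(name): name is "side" or "top"; returns a dict with "image" (420x560x3 uint8, blue, green, red), "fx", "fy", "cx", "cy" (pixels), "dist_coeffs" ([k1, k2, p1, p2, k3] as OpenCV has them; the pictures are not rectified), "R" (3x3) and "t" (3): a world point X has camera coordinates R X + t. Camera axes: x right, y down, z forward; pixel columns grow to the right and rows downward; lengths in m; the calibration is good to about 2 mm. A picture is of the moment at which its call begins. There is no depth.
- env.sign_off(): hands the job in, once; it reports no verdict.
The state is a dict: "time": time; "qpos": joint angles; "dq": joint speeds; "joint_torque": joint torques, N m; "eef_pos": TCP position; "orientation": TCP orientation; "force": force on the tool from outside, world axes, zero at the start; "wrist_torque": the same for the moment, N m; "opening": opening from 0.0 (shut) to 1.0 (fully open).
Only numpy, scipy, OpenCV 4.12 (cv2) and the standard library are available. Lean on these libraries where they do the work, as an engineer would, in place of code of your own. Each camera call takes 0.05 s, during which the arm holds its last target.

## Working session

There is one attempt and no reset: what is moved stays moved. The work goes in short steps, Python scripts to look and compute and a shell command to move; the robot and the scene stay as the last step left them, time stands still between calls to the robot, and variables do not carry over. Pictures are saved under pics/ and viewed, and the job is handed in when it is done.

```bash
ls; mkdir -p pics; python3 - <<'E'
from station import env
import cv2
s=env.state();print({k:(v if not hasattr(v,'round') else v) for k,v in s.items()}, env.tcp_to_tips)
for n in("side","top"):
    f=env.grab_frame(n);cv2.imwrite(f"pics/{n}0.png",f["image"]);print(n,f["fx"],f["cx"],f["cy"],f["dist_coeffs"],f["R"],f["t"])
E
```

```text
pics
{'time': 0.0, 'qpos': array([ 1.26948856,  0.50833144, -0.23750278,  1.501149  ,  0.12570678,
        1.14891907, -0.15477084]), 'dq': array([-1.78550918e-03,  8.20605216e-04, -7.84455954e-04,  7.01961371e-05,
       -1.28490378e-04, -5.39982639e-05,  5.45326896e-04]), 'joint_torque': array([ 6.25108205e-04, -6.20599294e+01, -2.18620732e+00, -2.49656492e+01,
        1.28223159e-02,  1.21499301e-02,  1.34823071e-05]), 'eef_pos': array([ 0.24702796, -0.57359555,  0.25542728]), 'orientation': array([-3.07508578e+00, -6.34306743e-01,  6.61821054e-04]), 'force': array([0.21450448, 0.57873211, 0.01641479]), 'wrist_torque': array([-0.00559955, -0.01156028, -0.01575111]), 'opening': 1.0004673302146143} 0.025
side 507.3407117939068 275.7653177839409 209.24206278569764 [-0.02752262  0.          0.          0.          0.        ] [[-0.59969955 -0.79999338  0.01926253]
 [-0.54197381  0.38833476 -0.74529223]
 [ 0.58874854 -0.4573912  -0.66645964]] [0.48558541 0.25713385 1.00635342]
top 395.5029769523606 274.1109250157125 205.0266764630796 [-0.0520515  0.         0.         0.         0.       ] [[ 0.02221728 -0.99974459 -0.00414075]
 [-0.99142179 -0.02149835 -0.12892109]
 [ 0.12879915  0.0069695  -0.99164621]] [0.21014147 0.55698972 1.00783075]
```

View pics/side0.png

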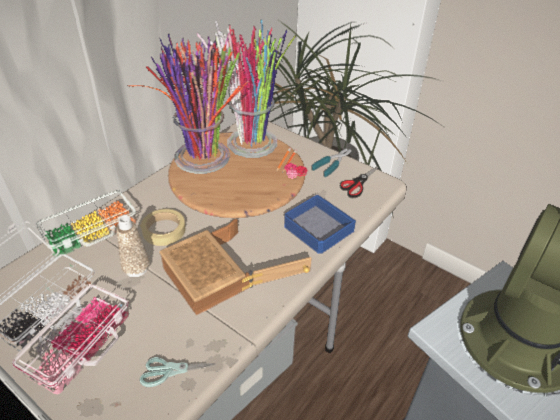

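View pics/top0.png

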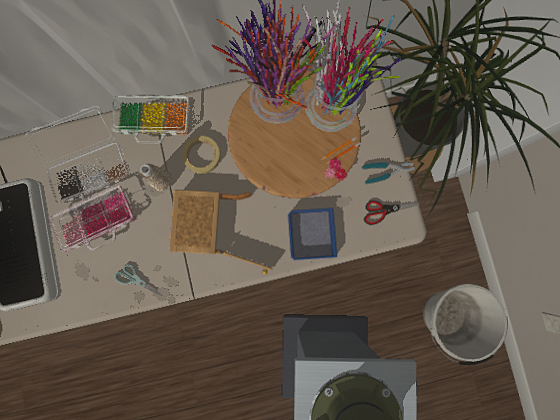

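The top view shows the tray at about (313,233), the cabinet at (195,222), the open door reaching from (220,250) to (268,270), and the fence at about (237,195). I'll zoom in.

```bash
cat > h.py <<'E'
import numpy as np,cv2
from station import env
def cam(n):
    f=env.grab_frame(n);f["K"]=np.array([[f["fx"],0,f["cx"]],[0,f["fy"],f["cy"]],[0,0,1.]]);f["R"]=np.array(f["R"]);f["t"]=np.array(f["t"]);f["d"]=np.array(f["dist_coeffs"]);return f
def toplane(f,px,z):
    p=cv2.undistortPoints(np.array(px,float).reshape(-1,1,2),f["K"],f["d"]).reshape(-1,2)
    d=np.c_[p,np.ones(len(p))]@f["R"];c=-f["R"].T@f["t"]
    s=(z-c[2])/d[:,2];return c+d*s[:,None]
def proj(f,X):
    return cv2.projectPoints(np.array(X,float).reshape(-1,1,3),cv2.Rodrigues(f["R"])[0],f["t"],f["K"],f["d"])[0].reshape(-1,2)
def crop(f,name,x0,y0,x1,y1,s):
    cv2.imwrite(name,cv2.resize(f["image"][y0:y1,x0:x1],None,fx=s,fy=s,interpolation=cv2.INTER_CUBIC))
E
python3 - <<'E'
from h import *
f=cam("top");crop(f,"pics/t1.png",160,175,360,290,4)
g=cam("side");crop(g,"pics/s1.png",150,180,370,320,3.6)
E
```

```text
(no output)
```

View pics/t1.png

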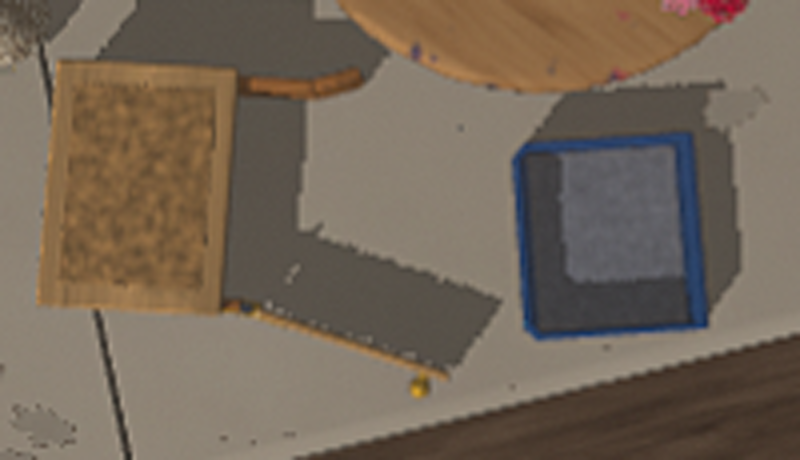

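View pics/s1.png

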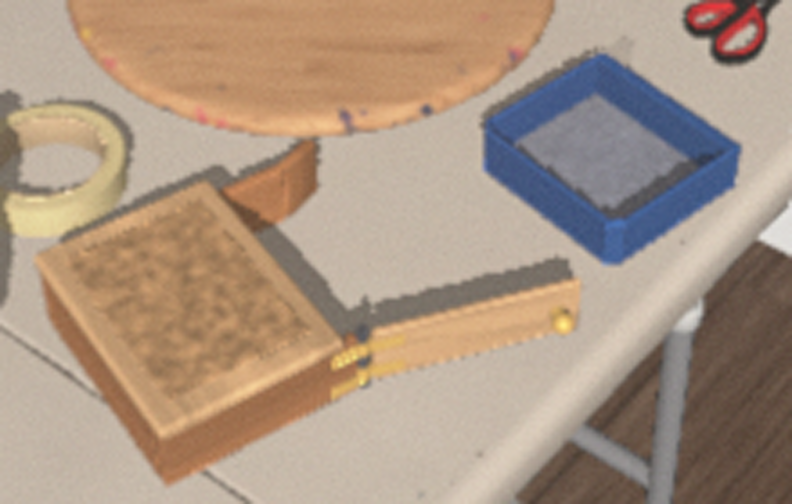

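```bash
cat > meas.py <<'E'
from h import *
def corners(f,pts,s,o,z): return toplane(f,np.array(pts)/s+np.array(o)-0.5+0.5/s,z)
def tray(f,o=(0,0),z=.038):
    hsv=cv2.cvtColor(f["image"],cv2.COLOR_BGR2HSV)
    m=cv2.inRange(hsv,(100,120,50),(125,255,255))
    c=[k for k in cv2.findContours(m,cv2.RETR_EXTERNAL,cv2.CHAIN_APPROX_NONE)[0] if cv2.contourArea(k)>300]
    return m,c
E
python3 - <<'E'
from meas import *
f=cam("top")
o=(160,175)
R=corners(f,[(57,60),(237,68),(222,313),(38,303)],4,o,.056);print("roof",R.round(4).tolist())
print([np.linalg.norm(R[i]-R[i-1]).round(4) for i in range(4)])
mouth=(R[1]+R[2])/2; 
ex=((R[0]-R[1])+(R[3]-R[2])); ex/=np.linalg.norm(ex)
ey=(R[2]-R[1]); ey/=np.linalg.norm(ey)
print("mouth",mouth,"ex ang",np.degrees(np.arctan2(ex[1],ex[0])),"ey ang",np.degrees(np.arctan2(ey[1],ey[0])))
print("knob,tip",corners(f,[(420,386),(447,375)],4,o,.046))
m,c=tray(f)
for k in c:
    W=toplane(f,k.reshape(-1,2),.038)[:,:2]
    r=cv2.minAreaRect((W*1000).astype(np.float32));print("tray rect",r)
print("front wall",corners(f,[(692,132),(707,326),(514,146),(527,338)],4,o,.038))
g=cam("side")
R=corners(g,[(208,182),(340,345),(162,435),(38,260)],3.6,(150,180),.056);print("side roof",R.round(4))
print(corners(g,[(603,55),(740,150),(610,222),(485,125)],3.6,(150,180),.038))
print("knob",corners(g,[(563,320),(580,280)],3.6,(150,180),.046), "fence tip",corners(g,[(315,143)],3.6,(150,180),.046))
E
```

```text
roof [[0.5846, 0.4852, 0.056], [0.5818, 0.3669, 0.056], [0.4231, 0.3702, 0.056], [0.4265, 0.489, 0.056]]
[np.float64(0.1582), np.float64(0.1183), np.float64(0.1588), np.float64(0.1188)]
mouth [0.50244743 0.36856964 0.056     ] ex ang 88.48432073144565 ey ang 178.7984689069986
knob,tip [[0.3795806  0.24277384 0.046     ]
 [0.38695582 0.225627   0.046     ]]
tray rect ((479.3050842285156, 122.07524108886719), (126.51607513427734, 117.46124267578125), 5.113917350769043)
front wall [[0.54848617 0.06795707 0.038     ]
 [0.42176918 0.05767284 0.038     ]
 [0.53666963 0.1850811  0.038     ]
 [0.41160307 0.17441018 0.038     ]]
side roof [[0.5751 0.3691 0.056 ]
 [0.4167 0.3773 0.056 ]
 [0.4203 0.4918 0.056 ]
 [0.5768 0.4858 0.056 ]]
[[0.54077828 0.07345676 0.038     ]
 [0.4146353  0.06277323 0.038     ]
 [0.41418773 0.17519835 0.038     ]
 [0.53143098 0.18390269 0.038     ]]
knob [[0.36315917 0.25585485 0.046     ]
 [0.38185114 0.22729202 0.046     ]] fence tip [[0.57509941 0.28948048 0.046     ]]
```

```bash
cat > go.py <<'E'
import sys
from h import *
from scipy.spatial.transform import Rotation as Ro
def go(x,y,z,ang=None):
    """travel cm in tool axes, turn deg so that tool y points at world heading ang"""
    s=env.state();R=Ro.from_rotvec(s["orientation"]).as_matrix()
    d=R.T@(np.array([x,y,z])-s["eef_pos"])*100
    h=np.degrees(np.arctan2(R[1,1],R[0,1]))
    t=None if ang is None else (-(ang-h)+180)%360-180
    print("t",round(s["time"],2),"pos",s["eef_pos"].round(4),"yhead",round(h,2),"F",s["force"].round(1),"op",round(s["opening"],3),"tilt",R[:,2].round(3));print("travel",d.round(2),"turn",t)
if __name__=="__main__":
    a=[float(v) for v in sys.argv[1:]]
    go(*a)
E
python3 go.py 0.483 0.068 0.20 -84.9
```

```text
t 0.3 pos [ 0.2472 -0.5739  0.256 ] yhead -66.69 F [-0.4 -0.2 -0.4] op 1.0 tilt [-0.     0.001 -1.   ]
travel [ 47.05 -49.62   5.63] turn 18.207252020699315
```

```bash
python3 -m crank '{"travel": [[4,-4.2,0],[8,-8.4,0],[12,-12.6,0],[16,-16.9,0],[20,-21,0]], "turn": [4,8,12,16,18.2]}' 1; python3 go.py 0.483 0.068 0.256 -84.9
```

```text
time: 0.92
eef_pos: [0.3483, -0.3001, 0.2565]
orientation: [3.138, 0.137, 0.001]
force: [1.3, -0.6, 1.1]
opening: 0.999
t 0.93 pos [ 0.3483 -0.3001  0.2565] yhead -84.99 F [ 1.3 -0.6  1.1] op 0.999 tilt [ 0.001 -0.    -1.   ]
travel [ 16.63 -35.5    0.04] turn -0.08876077167417407
```

```bash
python3 -m crank '{"travel": [[2.5,-5.4,0],[5,-10.8,0],[7.5,-16.2,0],[10.2,-21.5,0],[12.6,-26.8,0]], "turn": [0,0,0,0,0]}'; python3 -m crank '{"travel": [[2,-4.4,0],[4,-8.7,0],[4,-8.7,4],[4,-8.7,8],[4,-8.7,8]], "turn": [0,0,0,0,0]}'; python3 go.py 0.483 0.068 0.1 -84.9
python3 - <<'E'
from h import *
f=cam("top");crop(f,"pics/t2.png",160,135,400,290,3.3)
g=cam("side");cv2.imwrite("pics/s2.png",g["image"])
E
```

```text
time: 1.55
eef_pos: [0.4501, -0.022, 0.2566]
orientation: [3.138, 0.14, 0.002]
force: [1.4, -0.7, -0.3]
opening: 1.0
time: 2.17
eef_pos: [0.4799, 0.0661, 0.1744]
orientation: [3.138, 0.141, -0.009]
force: [-0.4, 0.2, 0.7]
opening: 0.996
t 2.17 pos [0.4799 0.0661 0.1744] yhead -84.86 F [-0.4  0.2  0.7] op 0.996 tilt [-0.005 -0.001 -1.   ]
travel [ 0.37 -0.17  7.43] turn 0.040023455986727186
```

View pics/t2.png

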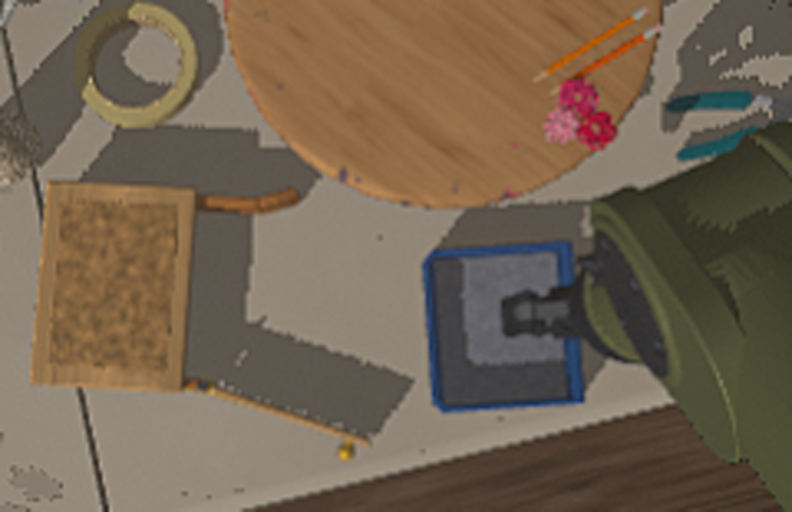

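View pics/s2.png

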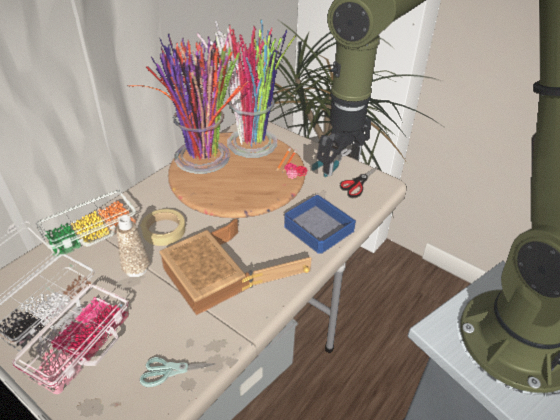

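```bash
python3 -m crank '{"travel": [[0.3,-0.4,4],[0.3,-0.4,8],[0.3,-0.4,11.0],[0.3,-0.4,13.4],[0.3,-0.4,13.4]], "turn": [0,0,0,0,0]}'; python3 go.py 0.482 0.070 0.038 -84.9
python3 - <<'E'
from h import *
g=cam("side");crop(g,"pics/s3.png",230,100,400,270,3.5)
E
```

```text
time: 2.9
eef_pos: [0.4848, 0.0705, 0.0426]
orientation: [3.138, 0.139, 0.0]
force: [0.4, -0.2, -0.0]
opening: 0.999
t 2.9 pos [0.4848 0.0705 0.0426] yhead -84.91 F [ 0.4 -0.2 -0. ] op 0.999 tilt [ 0. -0. -1.]
travel [-0.28  0.03  0.46] turn -0.011833399601130168
```

View pics/s3.png

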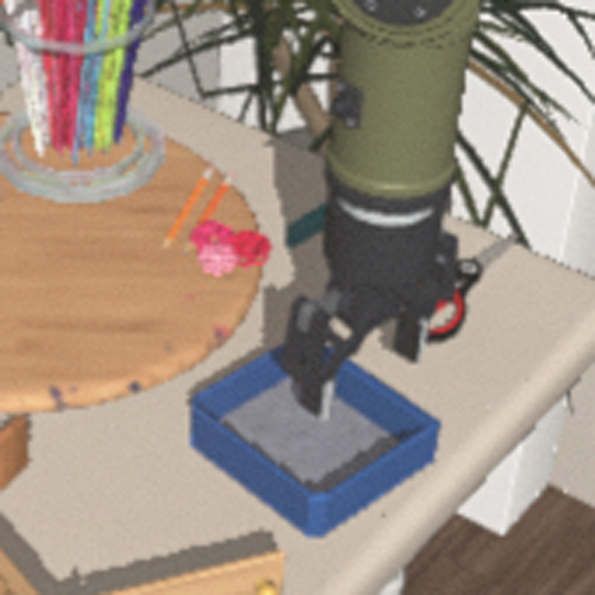

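The fingers straddle the front wall, with the inner finger at about (320,400) inside the tray. Closing now.

```bash
python3 -m crank '{"travel": [[0,0,0.2],[0,0,0.2],[0,0,0.2],[0,0,0.2],[0,0,0.2]], "turn": [0,0,0,0,0]}' -1;  python3 -m crank '{"travel": [[0,0,0],[0,0,0],[0,0,0]], "turn": [0,0,0]}'; 
python3 - <<'E'
from h import *
f=cam("top");crop(f,"pics/t4.png",160,135,400,290,3.3)
g=cam("side");crop(g,"pics/s4.png",150,100,400,320,3)
E
```

```text
time: 3.58
eef_pos: [0.4844, 0.0701, 0.0408]
orientation: [3.138, 0.139, 0.001]
force: [-0.4, -2.2, 6.9]
opening: 0.104
time: 3.95
eef_pos: [0.4844, 0.0701, 0.0408]
orientation: [3.138, 0.139, 0.001]
force: [-0.5, -1.4, 7.4]
opening: 0.106
```

View pics/s4.png

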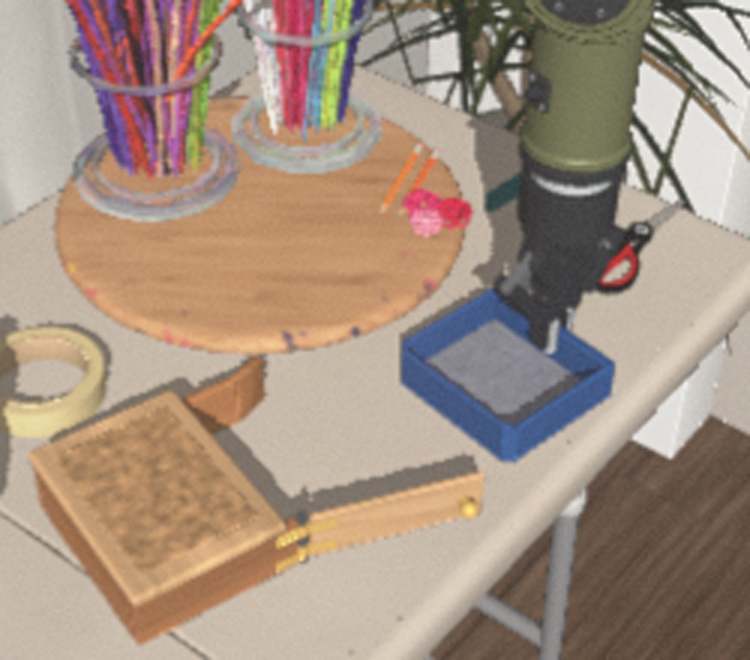

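View pics/t4.png

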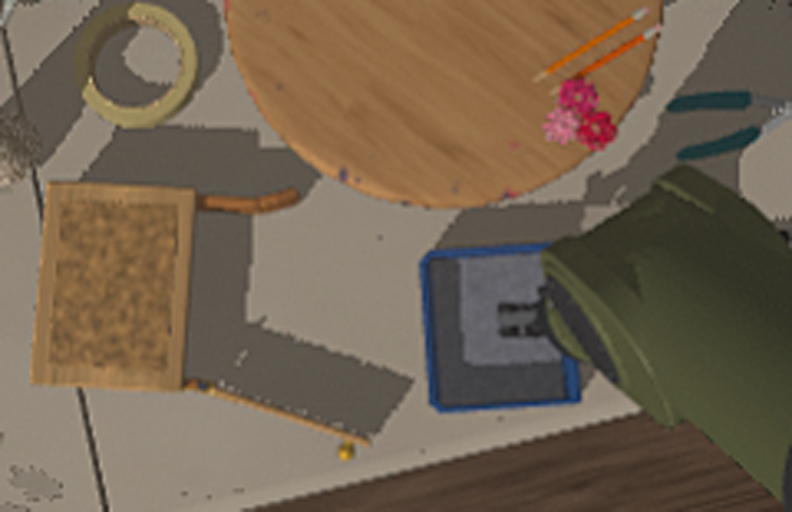

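```bash
python3 go.py 0.4953 0.168 0.0408 -91.6
```

```text
t 4.05 pos [0.4844 0.0701 0.0408] yhead -84.92 F [-0.  -2.4  6.9] op 0.103 tilt [ 0.001 -0.001 -1.   ]
travel [ 1.95 -9.65 -0.01] turn 6.68073124531594
```

```bash
python3 -m crank '{"travel": [[0.4,-2,0],[0.8,-4,0],[1.2,-6,0],[1.6,-8,0],[1.95,-9.65,0]], "turn": [1.3,2.7,4,5.4,6.7]}';python3 -m crank '{"travel": [[0,0,0]], "turn": [0]}'; python3 go.py 0.4953 0.168 0.0408 -91.6
python3 - <<'E'
from h import *
f=cam("top");crop(f,"pics/t5.png",160,135,360,290,4);cv2.imwrite("pics/t5f.png",f["image"])
g=cam("side");crop(g,"pics/s5.png",150,150,370,320,3.6);cv2.imwrite("pics/s5f.png",g["image"])
E
```

```text
time: 4.68
eef_pos: [0.4949, 0.1667, 0.0408]
orientation: [3.138, -0.047, -0.001]
force: [-2.2, -8.3, 11.2]
opening: 0.102
time: 4.8
eef_pos: [0.4953, 0.1702, 0.0408]
orientation: [-3.14, 0.041, -0.002]
force: [-0.3, 3.2, 5.5]
opening: 0.103
t 4.8 pos [0.4953 0.1702 0.0408] yhead -91.51 F [-0.3  3.2  5.5] op 0.103 tilt [ 0.001  0.001 -1.   ]
travel [0.   0.22 0.  ] turn 0.09339548187824676
```

View pics/t5.png

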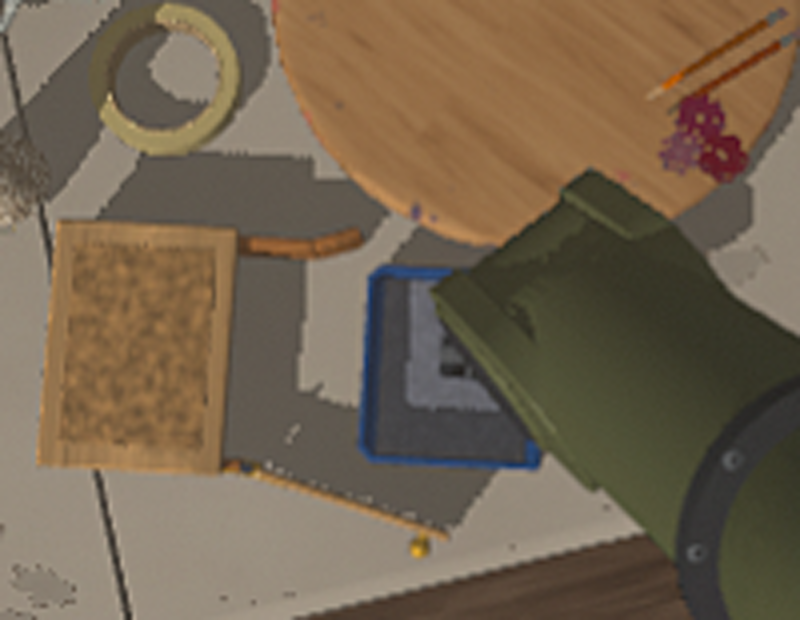

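View pics/s5.png

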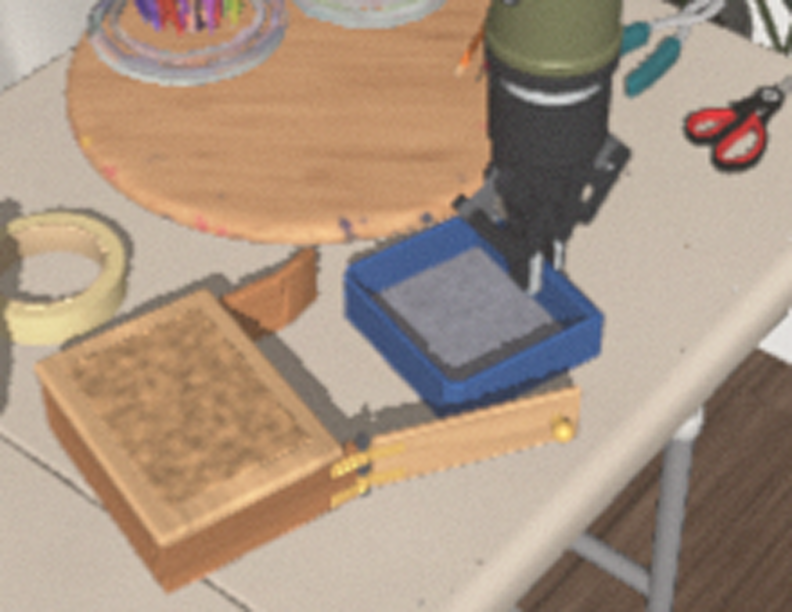

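```bash
cat > m5.py <<'E'
from meas import *
import sys
f=cam("top")
o=(160,135)
R=toplane(f,np.array([(57,220),(237,229),(222,473),(38,465)])/4+np.array(o)-.375,.056)
m=(R[1]+R[2])/2; a=np.radians(88.4); ex=np.array([np.cos(a),np.sin(a)]);ey=np.array([-ex[1],ex[0]])
def cab(P): d=P[:,:2]-m[:2]; return (np.c_[d@ex,d@ey]*1000).round(1)
print("roof",cab(R).tolist(), m)
M,c=tray(f)
k=np.vstack(c).reshape(-1,2); C=cab(toplane(f,k,.038))
ok=C[:,0]>-195
print("min/max",C.min(0),C.max(0))
b=C[C[:,0]>C[:,0].max()-3]; print("lead edge fit slope dx/dy",np.polyfit(b[:,1],b[:,0],1))
for sgn in(-1,1):
    e=C[(sgn*C[:,1]>55)&(C[:,0]<C[:,0].max()-12)]
    e=e[sgn*e[:,1]>np.percentile(sgn*e[:,1],30)]
    print("side",sgn,np.polyfit(e[:,0],e[:,1],1),e[:,0].min(),e[:,0].max(),np.median(e[:,1]))
F=toplane(f,np.array([(243,256),(310,256),(360,244)])/4+np.array(o)-.375,.046);print("fence bottom pts",cab(F))
F=toplane(f,np.array([(243,252),(310,246)])/4+np.array(o)-.375,.046);
E
python3 m5.py
```

```text
roof [[118.9, -79.2], [0.5, -79.0], [-0.5, 79.0], [118.2, 80.2]] [0.50211762 0.3685562  0.056     ]Traceback (most recent call last):
  File "m5.py", line 10, in <module>
    k=np.vstack(c).reshape(-1,2); C=cab(toplane(f,k,.038))
      ~~~~~~~~~^^^
    return _nx.concatenate(arrs, 0, dtype=dtype, casting=casting)
           ~~~~~~~~~~~~~~~^^^^^^^^^^^^^^^^^^^^^^^^^^^^^^^^^^^^^^^
ValueError: need at least one array to concatenate
```

```bash
sed -i 's/cv2.contourArea(k)>300/len(k)>40/' meas.py; python3 m5.py
```

```text
roof [[118.9, -79.2], [0.5, -79.0], [-0.5, 79.0], [118.2, 80.2]] [0.50211762 0.3685562  0.056     ]
min/max [-202.4  -61.6] [-86.  66.]
lead edge fit slope dx/dy [-1.34025229e-03 -8.74462755e+01]
side -1 [ 1.19178048e-02 -5.86506403e+01] -139.0 -99.3 -60.3
side 1 [9.54777987e-04 6.47939762e+01] -199.9 -98.3 64.6
fence bottom pts [[ -3.1 -62.9]
 [-47.1 -65.1]
 [-79.4 -74.6]]
```

```bash
python3 -m crank '{"travel": [[0.1,-1.5,0],[0.2,-3.2,0],[0.2,-5,0],[0.2,-6.8,0],[0.2,-8,0]], "turn": [0,0,0,0,0]}';python3 -m crank '{"travel": [[0,0,0]], "turn": [0]}'; python3 go.py 0.4953 0.168 0.0408 -91.6
python3 - <<'E'
from h import *
f=cam("top");crop(f,"pics/t6.png",160,135,360,290,4)
g=cam("side");crop(g,"pics/s6.png",150,150,370,320,3.6)
E
```

```text
time: 5.62
eef_pos: [0.4998, 0.2455, 0.0408]
orientation: [3.137, -0.047, 0.0]
force: [-0.7, -10.0, 12.1]
opening: 0.1
time: 5.75
eef_pos: [0.4998, 0.2477, 0.0408]
orientation: [3.14, -0.044, 0.001]
force: [-0.3, -1.7, 8.4]
opening: 0.101
t 5.75 pos [0.4998 0.2477 0.0408] yhead -91.61 F [-0.3 -1.7  8.4] op 0.101 tilt [ 0.001 -0.001 -1.   ]
travel [-0.23  7.98  0.01] turn -0.005628849028767036
```

View pics/t6.png

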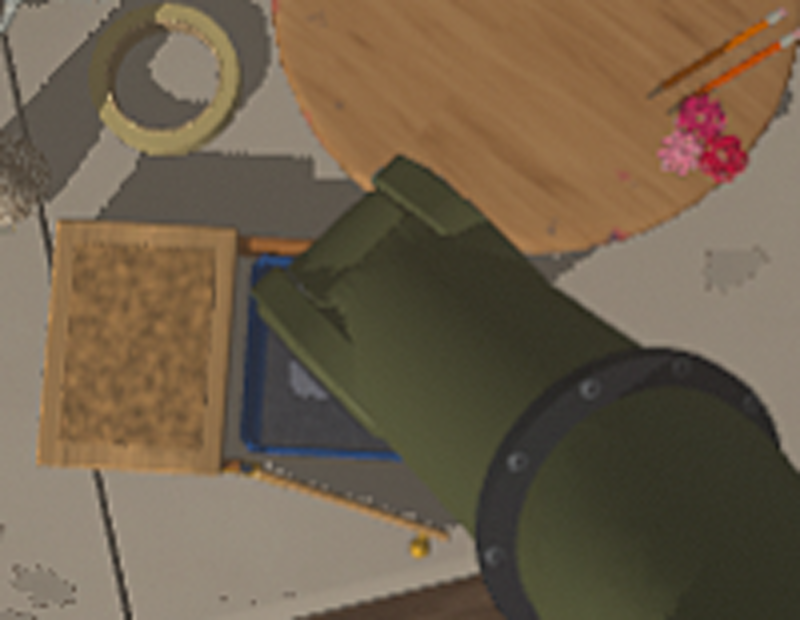

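View pics/s6.png

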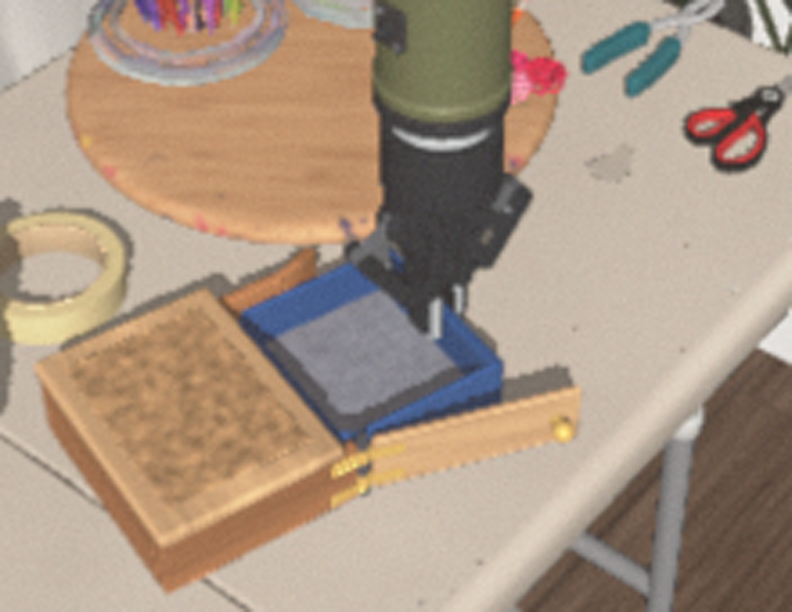

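```bash
python3 -m crank '{"travel": [[0,-1,0],[0,-2,0],[0,-3,0],[0,-4,0],[0,-5,0]], "turn": [0,0,0,0,0]}';python3 -m crank '{"travel": [[0,-0.8,0],[0,-1.5,0],[0,-1.5,0]], "turn": [0,0,0]}'; python3 go.py 0.4953 0.168 0.0408 -91.6
python3 - <<'E'
from h import *
f=cam("top");crop(f,"pics/t7.png",160,135,360,290,4)
g=cam("side");crop(g,"pics/s7.png",150,150,370,320,3.6)
E
```

```text
time: 6.48
eef_pos: [0.5016, 0.2944, 0.0408]
orientation: [3.136, -0.048, 0.0]
force: [-0.1, -10.2, 11.1]
opening: 0.101
time: 6.85
eef_pos: [0.5019, 0.311, 0.0408]
orientation: [3.138, -0.046, 0.001]
force: [-0.4, -5.7, 9.2]
opening: 0.102
t 6.85 pos [0.5019 0.311  0.0408] yhead -91.68 F [-0.4 -5.7  9.2] op 0.102 tilt [ 0.001 -0.003 -1.   ]
travel [-0.24 14.31  0.04] turn -0.08089417861776838
```

View pics/s7.png

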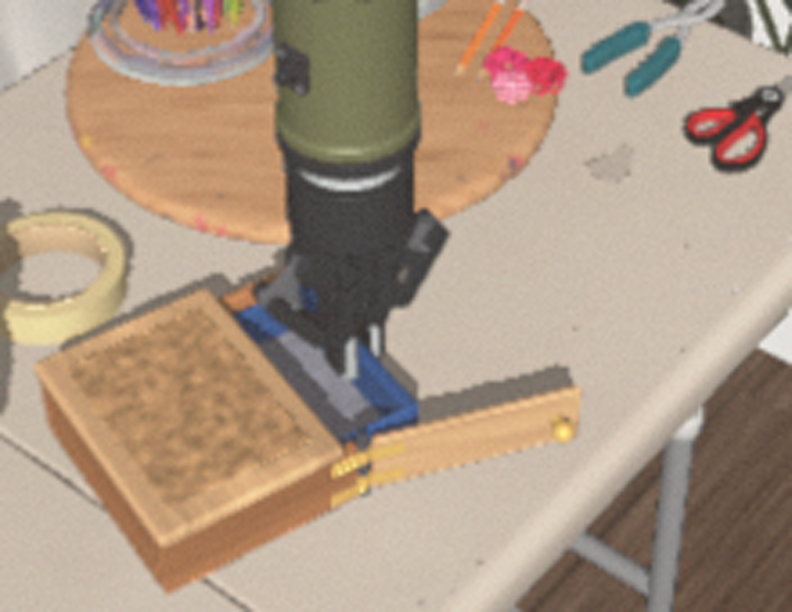

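```bash
python3 -m crank '{"travel": [[0,0,0],[0,0,0],[0,0,0],[0,0,0]], "turn": [0,0,0,0]}' -0.5;python3 -m crank '{"travel": [[0,0,-1.5],[0,0,-4],[0,3,-7],[0,6,-7],[0,6,-7]], "turn": [0,0,0,0,0]}'; python3 go.py 0.4953 0.168 0.0408 -1.6
python3 - <<'E'
from h import *
print(env.state()["qpos"])
f=cam("top");crop(f,"pics/t8.png",160,135,360,290,4)
g=cam("side");crop(g,"pics/s8.png",150,150,370,320,3.6)
E
```

```text
time: 7.45
eef_pos: [0.501, 0.3135, 0.0401]
orientation: [-3.141, 0.043, 0.0]
force: [0.4, 0.2, -0.5]
opening: 0.254
time: 8.07
eef_pos: [0.5001, 0.2506, 0.1117]
orientation: [3.14, -0.049, 0.002]
force: [-0.1, 0.8, 0.1]
opening: 0.252
t 8.07 pos [0.5001 0.2506 0.1117] yhead -91.8 F [-0.1  0.8  0.1] op 0.252 tilt [ 0.001 -0.001 -1.   ]
travel [-0.23  8.26  7.1 ] turn -90.19966306312138
[-0.32417932  0.5707101  -0.28367828  1.86014884  0.22845403  0.74179689
 -2.33667829]
```

View pics/s8.png

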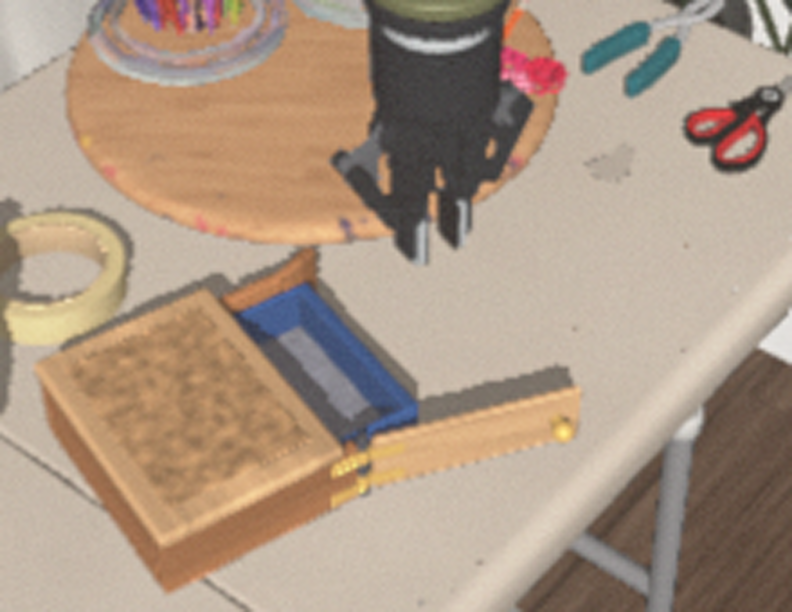

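View pics/t8.png

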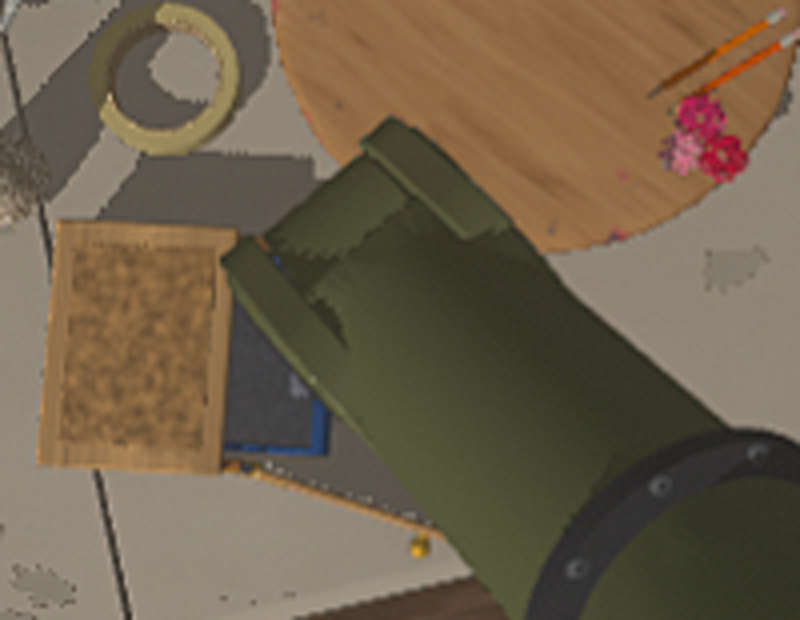

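```bash
python3 -m crank '{"travel": [[0,0,0],[0,0,0],[0,0,0],[0,0,0],[0,0,0]], "turn": [10,20,30,40,50]}' 0;python3 go.py 0.499 0.26 0.032 178.4;python3 -m crank '{"travel": [[0,0,0],[0,0,0],[0,0,0],[0,0,0],[0,0,0]], "turn": [10,20,30,40,40.2]}';  python3 go.py 0.499 0.265 0.032 178.4
python3 -c 'from station import env;print(env.state()["qpos"])'
```

```text
time: 8.8
eef_pos: [0.499, 0.2547, 0.11]
orientation: [-2.825, 1.372, 0.003]
force: [-0.1, 0.5, -1.5]
opening: 0.5
t 8.8 pos [0.499  0.2547 0.11  ] yhead -141.8 F [-0.1  0.5 -1.5] op 0.5 tilt [-0.001  0.002 -1.   ]
travel [-0.4  -0.32  7.8 ] turn 39.80050591605249
time: 9.43
eef_pos: [0.4989, 0.255, 0.1092]
orientation: [2.189, -2.25, 0.004]
force: [-1.1, -0.3, -0.7]
opening: 0.499
t 9.43 pos [0.4989 0.255  0.1092] yhead 178.44 F [-1.1 -0.3 -0.7] op 0.499 tilt [ 0.    -0.004 -1.   ]
travel [-1.03  0.02  7.72] turn 0.03903832161773835
[-1.08697417  0.78742721  0.99658048  1.86757961 -0.80922533  0.95768066
 -2.88342946]
```

```bash
python3 -m crank '{"travel": [[0,0,0],[0,0,0],[0,0,0],[0,0,0],[0,0,0]], "turn": [-10,-20,-30,-40,-50]}' 0 | head -2;python3 -m crank '{"travel": [[0,0,0],[0,0,0],[0,0,0],[0,0,0],[0,0,0]], "turn": [-10,-20,-30,-40,-50]}' | head -2;
python3 -c 'from station import env;print(env.state()["qpos"])'
python3 -m crank '{"travel": [[0,0,0],[0,0,0],[0,0,0],[0,0,0],[0,0,0]], "turn": [-10,-20,-30,-40,-40]}';  python3 go.py 0.499 0.265 0.032 -1.6
python3 -c 'from station import env;print(env.state()["qpos"])'
```

```text
time: 10.05
eef_pos: [0.4993, 0.2547, 0.1106]
time: 10.68
eef_pos: [0.4997, 0.255, 0.1112]
[-0.82988301  0.61466429  0.49759081  1.86525747 -0.41251918  0.7615809
 -1.52136934]
time: 11.3
eef_pos: [0.4999, 0.2547, 0.1115]
orientation: [-2.864, -1.287, -0.006]
force: [-0.2, -0.6, 0.3]
opening: 0.5
t 11.3 pos [0.4999 0.2547 0.1115] yhead -41.58 F [-0.2 -0.6  0.3] op 0.5 tilt [ 0.003  0.003 -1.   ]
travel [ 0.68 -0.75  7.95] turn -39.98387300786595
[-0.70457704  0.58111237  0.29515082  1.86374957 -0.24502737  0.72813632
 -0.997575  ]
```

```bash
python3 -m crank '{"travel": [[0,0,0],[0,0,0],[0,0,0],[0,0,0]], "turn": [-10,-20,-30,-40]}'|head -1;python3 -m crank '{"travel": [[0.5,0,2.5],[0.5,0,5],[0.5,0,7.9],[0.5,0,7.9]], "turn": [0,0,0,0]}'|head -1;  python3 go.py 0.5 0.27 0.032 -1.6
python3 - <<'E'
from h import *
print(env.state()["qpos"])
f=cam("top");crop(f,"pics/t9.png",160,135,360,290,4)
g=cam("side");crop(g,"pics/s9.png",150,150,370,320,3.6)
E
```

```text
time: 11.8
time: 12.3
t 12.3 pos [0.4985 0.2587 0.0302] yhead -1.83 F [ 0.5 -0.   0.4] op 0.501 tilt [-0.002 -0.    -1.   ]
travel [ 1.13  0.11 -0.18] turn -0.2293952748509014
[-0.56916791  0.68640685  0.07431391  1.91728427 -0.09284749  0.54315574
 -0.46392953]
```

View pics/s9.png

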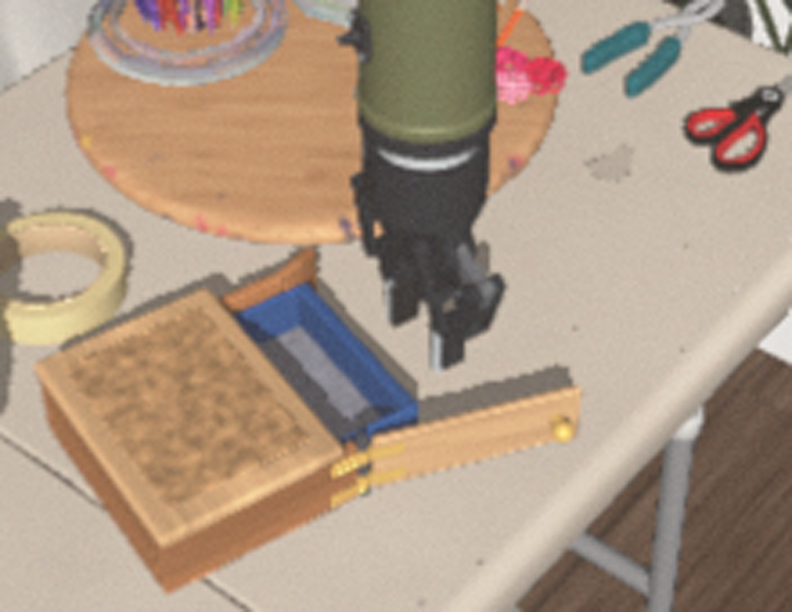

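View pics/t9.png

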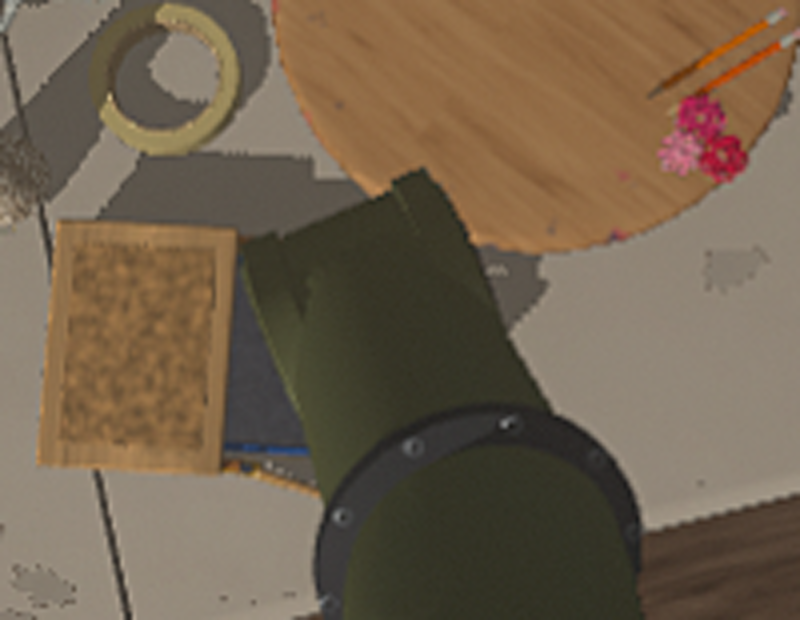

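```bash
python3 -m crank '{"travel": [[1.5,0,0],[3,0,0],[4,0,0],[5,0,0],[6,0,0]], "turn": [0,0,0,0,0]}';python3 -m crank '{"travel": [[0.5,0,0],[1,0,0],[1.5,0,0],[2,0,0],[2,0,0]], "turn": [0,0,0,0,0]}';  python3 go.py 0.5 0.27 0.032 -1.6
python3 - <<'E'
from h import *
f=cam("top");crop(f,"pics/t10.png",160,135,360,290,4)
g=cam("side");crop(g,"pics/s10.png",150,150,370,320,3.6)
E
```

```text
time: 13.02
eef_pos: [0.5016, 0.3182, 0.0314]
orientation: [2.256, 2.185, -0.001]
force: [0.1, -4.9, 2.6]
opening: 0.503
time: 13.65
eef_pos: [0.502, 0.3396, 0.0312]
orientation: [-2.254, -2.187, -0.002]
force: [-0.2, 0.4, -0.3]
opening: 0.502
t 13.65 pos [0.502  0.3396 0.0312] yhead -1.74 F [-0.2  0.4 -0.3] op 0.502 tilt [ 0.     0.001 -1.   ]
travel [-6.97  0.01 -0.09] turn -0.14422495048623318
```

View pics/s10.png

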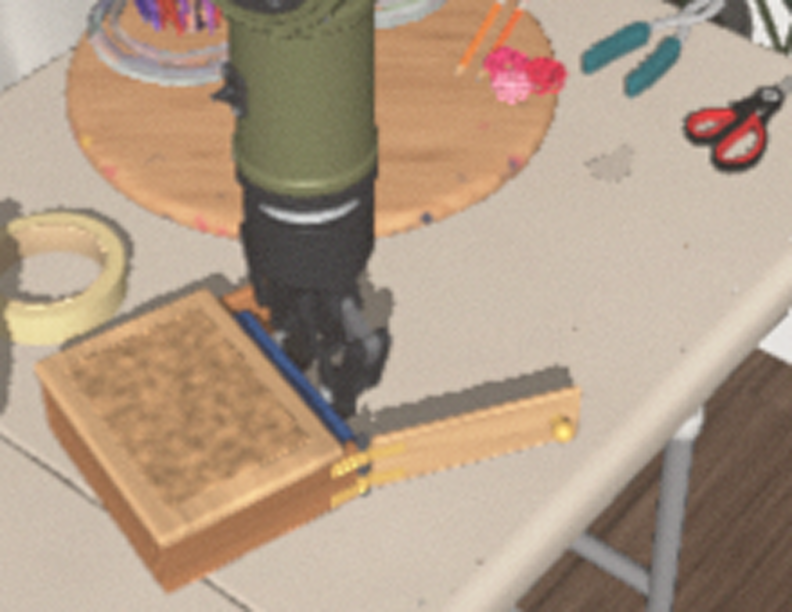

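```bash
python3 -m crank '{"travel": [[0.2,0,0],[0.4,0,0],[0.6,0,0],[0.6,0,0]], "turn": [0,0,0,0]}';python3 -m crank '{"travel": [[0.2,0,0],[0.3,0,0],[0.3,0,0]], "turn": [0,0,0]}'
```

```text
time: 14.25
eef_pos: [0.5022, 0.3449, 0.0312]
orientation: [-2.255, -2.187, -0.001]
force: [0.7, -1.3, -1.1]
opening: 0.503
time: 14.62
eef_pos: [0.5023, 0.3477, 0.0313]
orientation: [-2.255, -2.186, -0.0]
force: [-0.9, -1.5, -0.3]
opening: 0.5
```

```bash
for i in 1 2; do python3 -m crank '{"travel": [[0.1,0,0],[0.2,0,0],[0.2,0,0]], "turn": [0,0,0]}'|sed -n 1,4p;done
```

```text
time: 15.0
eef_pos: [0.5024, 0.3495, 0.0313]
orientation: [-2.256, -2.186, -0.0]
force: [-0.6, -0.9, -1.1]
time: 15.38
eef_pos: [0.5024, 0.3499, 0.0313]
orientation: [2.256, 2.185, -0.003]
force: [-0.7, -5.9, 1.8]
```

```bash
for i in 1 2; do python3 -m crank '{"travel": [[0.1,0,0],[0.2,0,0],[0.2,0,0],[0.2,0,0]], "turn": [0,0,0,0]}'|sed -n 1,4p;done
```

```text
time: 15.88
eef_pos: [0.5024, 0.35, 0.0313]
orientation: [2.256, 2.183, -0.007]
force: [-1.7, -10.5, 5.3]
time: 16.38
eef_pos: [0.5024, 0.3501, 0.0313]
orientation: [2.256, 2.181, -0.01]
force: [-2.8, -15.3, 7.1]
```

```bash
python3 -m crank '{"travel": [[-1,0,0],[-2.5,0,0],[-4,0,-2],[-5,0,-6],[-5,0,-9]], "turn": [0,0,0,0,0]}' -1
python3 - <<'E'
from h import *
from scipy.spatial.transform import Rotation as Ro
m=np.array([.4995,.371]);a=np.radians(88.4);ex=np.array([np.cos(a),np.sin(a)]);ey=np.array([-ex[1],ex[0]])
H=np.array([-16,75.])
s=env.state();R=Ro.from_rotvec(s["orientation"]).as_matrix();p0=s["eef_pos"]
for th,gap in [(105,28),(105,3),(90,0),(75,0),(60,0),(45,0),(30,0),(15,0),(5,0),(0,0)]:
    t=np.radians(th);n=np.array([-np.cos(t),np.sin(t)]);d=np.array([-np.sin(t),-np.cos(t)])
    e=11*abs(np.cos(t))+14.5*abs(np.sin(t))
    P=(H+85*d+(3+e+gap)*n)/1000;w=m+P[0]*ex+P[1]*ey
    print(th,gap,(P*1000).round(1),w.round(4),"tool",(R.T@np.r_[w-p0[:2],0]*100).round(2)[:2])
f=cam("top");crop(f,"pics/t11.png",160,135,360,290,4)
g=cam("side");crop(g,"pics/s11.png",150,150,370,320,3.6)
E
python3 go.py 0.5 0.3 0.13 -1.6
```

```text
time: 17.0
eef_pos: [0.5017, 0.3042, 0.1229]
orientation: [2.257, 2.185, 0.002]
force: [-0.1, 0.9, 0.7]
opening: -0.001
105 28 [-85.7 143.2] [0.3539 0.2893] tool [ -1.98 -14.72]
105 3 [-92.2 119.1] [0.3779 0.2822] tool [ -2.61 -12.3 ]
90 0 [-101.    92.5] [0.4042 0.2726] tool [-3.48 -9.64]
75 0 [-103.2   72.2] [0.4245 0.2698] tool [-3.69 -7.6 ]
60 0 [-100.1   50.7] [0.446  0.2723] tool [-3.37 -5.46]
45 0 [-91.   29.8] [0.4672 0.2809] tool [-2.45 -3.37]
30 0 [-75.6  11.3] [0.4861 0.2957] tool [-0.9  -1.53]
15 0 [-54.8  -2.6] [0.5006 0.3162] tool [ 1.19 -0.15]
5 0 [-38.6  -8.3] [0.5068 0.3322] tool [2.81 0.42]
0 0 [-30. -10.] [0.5087 0.3407] tool [3.67 0.58]
t 17.1 pos [0.503  0.306  0.1249] yhead -1.82 F [-0.3 -0.1 -0.7] op -0.001 tilt [ 0.006  0.004 -1.   ]
travel [-0.61 -0.28 -0.52] turn -0.22278770258961345
```

View pics/s11.png

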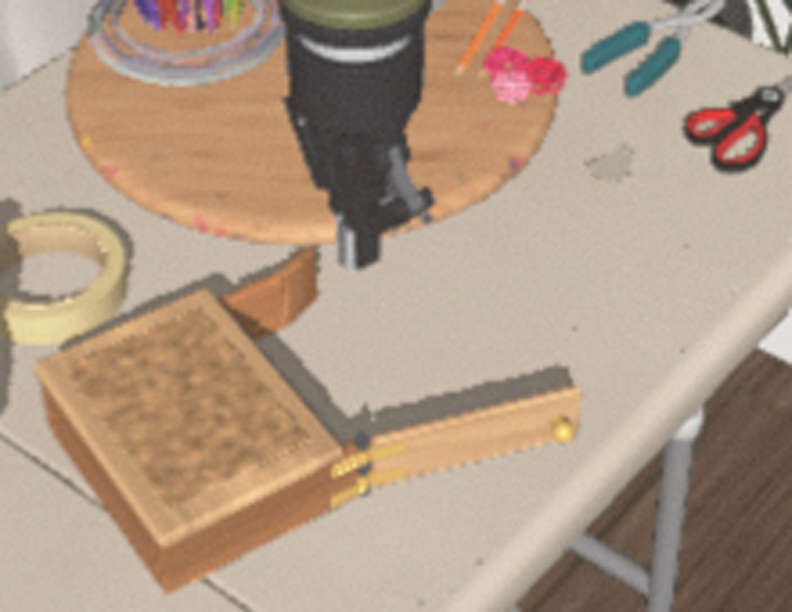

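View pics/t11.png

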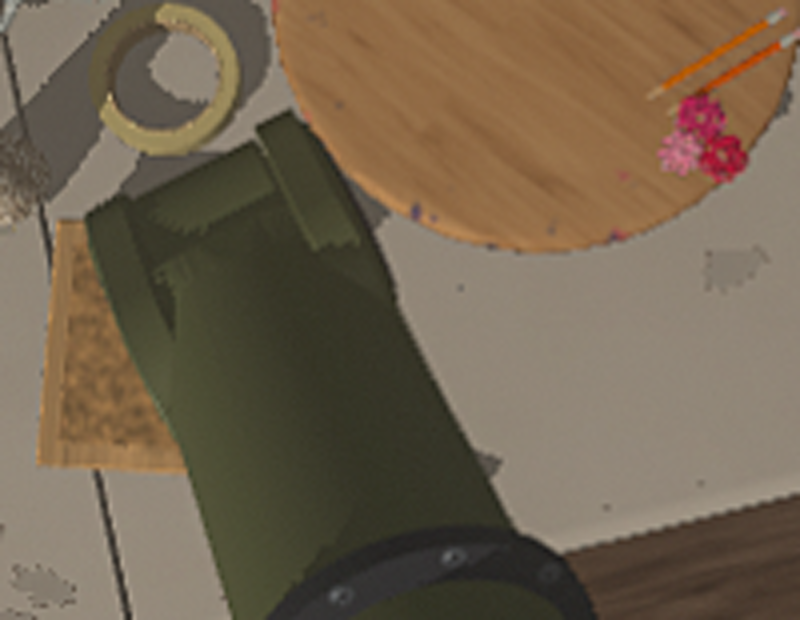

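```bash
python3 -m crank '{"travel": [[-1,-5,0],[-2,-10,0],[-2.2,-15,0],[-2.2,-15,0],[-2.2,-15,3]], "turn": [0,0,0,0,0]}'|head -2
python3 go.py 0.354 0.289 0.042 -1.6
python3 - <<'E'
from h import *
print(env.state()["qpos"])
g=cam("side");crop(g,"pics/s12.png",150,150,370,320,3.6)
E
```

```text
time: 17.73
eef_pos: [0.3519, 0.2895, 0.0923]
t 17.73 pos [0.3519 0.2895 0.0923] yhead -1.73 F [0.5 1.1 0.2] op 0.001 tilt [ 0.004  0.004 -1.   ]
travel [-0.07  0.2   5.03] turn -0.12593875680380506
[-0.81687764  0.47716184  0.10614465  2.14982297 -0.09966928  0.51327107
 -0.66601496]
```

View pics/s12.png

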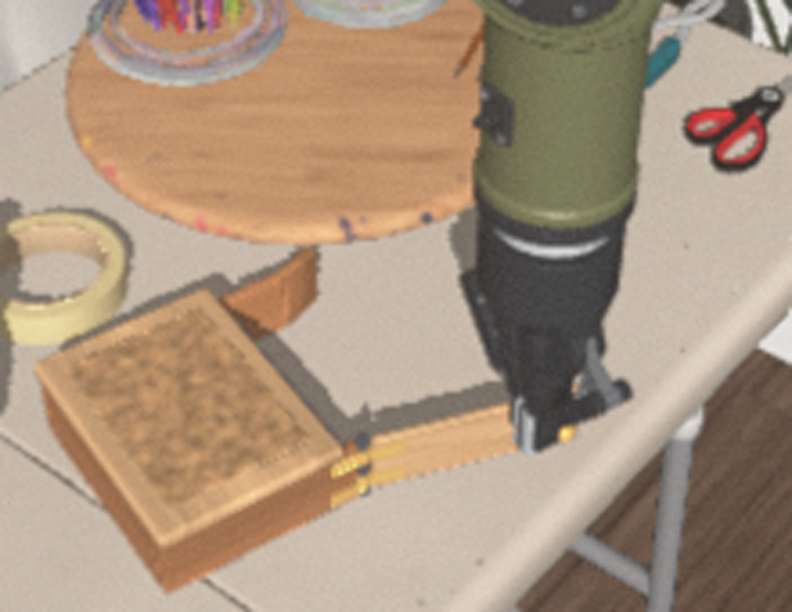

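```bash
python3 -m crank '{"travel": [[0,0.1,2.5],[0,0.1,5],[0,0.1,5]], "turn": [0,0,0]}'|sed -n 1,4p
python3 -m crank '{"travel": [[-0.4,1.3,0],[-0.8,2.6,0],[-1.1,3.8,0],[-1.5,5.1,0],[-1.5,5.1,0]], "turn": [0,0,0,0,0]}'|sed -n 1,4p
python3 - <<'E'
from h import *
g=cam("side");crop(g,"pics/s13.png",150,150,370,320,3.6)
E
```

```text
time: 18.15
eef_pos: [0.3514, 0.2874, 0.0401]
orientation: [-2.256, -2.186, 0.005]
force: [-0.0, -0.3, 0.4]
time: 18.77
eef_pos: [0.4034, 0.2709, 0.0415]
orientation: [2.258, 2.184, 0.002]
force: [-0.2, 0.1, 1.2]
```

View pics/s13.png

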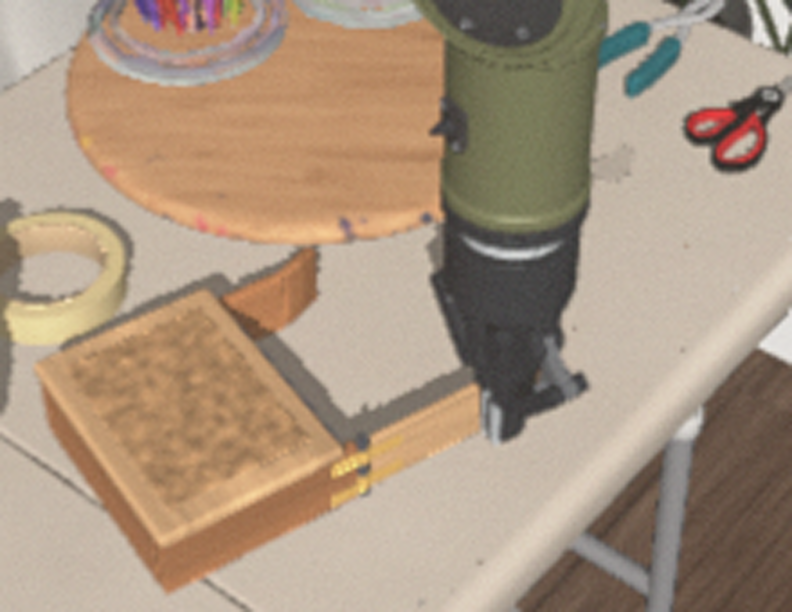

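```bash
python3 -m crank '{"travel": [[-0.2,1,0],[-0.2,2,0],[0,3.2,0],[0.1,4.2,0],[0.5,5.2,0]], "turn": [0,0,0,0,0]}'|sed -n 1,4p
python3 -m crank '{"travel": [[0.5,1,0],[1.3,2,0],[2.1,2.9,0],[2.1,2.9,0]], "turn": [0,0,0,0]}'|sed -n 1,4p
python3 go.py 0.4861 0.2957 0.042 -1.6
python3 - <<'E'
from h import *
g=cam("side");crop(g,"pics/s14.png",150,150,370,320,3.6)
f=cam("top");crop(f,"pics/t14.png",160,135,360,290,4)
E
```

```text
time: 19.45
eef_pos: [0.4548, 0.2747, 0.0412]
orientation: [2.256, 2.186, -0.0]
force: [-0.7, 0.1, 0.8]
time: 19.95
eef_pos: [0.4845, 0.2959, 0.0413]
orientation: [2.255, 2.187, 0.002]
force: [-0.2, 0.6, -0.0]
t 19.95 pos [0.4845 0.2959 0.0413] yhead -1.76 F [-0.2  0.6 -0. ] op 0.003 tilt [ 0.001  0.001 -1.   ]
travel [-0.02  0.16 -0.07] turn -0.15667240749593248
```

View pics/s14.png

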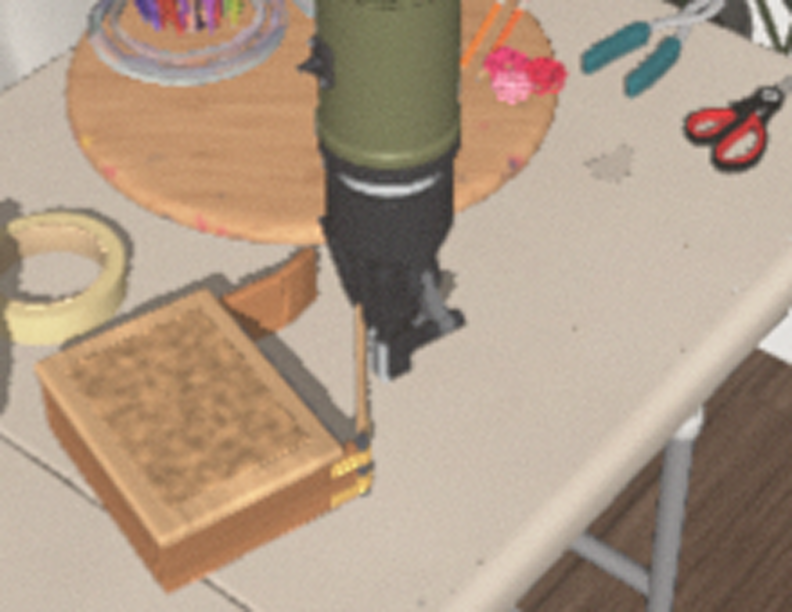

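```bash
python3 -m crank '{"travel": [[1,0.7,0],[2,1.4,0],[2.9,1.7,0],[3.6,1.9,0],[4.1,2,0]], "turn": [0,0,0,0,0]}'|sed -n 1,4p
python3 -m crank '{"travel": [[0.2,0,0],[0.4,0,0],[0.4,0,0]], "turn": [0,0,0]}'|sed -n 1,4p
python3 go.py 0.5087 0.3407 0.042 -1.6
python3 - <<'E'
from h import *
g=cam("side");crop(g,"pics/s15.png",150,150,370,320,3.6)
E
```

```text
time: 20.68
eef_pos: [0.5049, 0.3358, 0.0412]
orientation: [-2.255, -2.187, 0.0]
force: [-0.8, 0.1, -0.6]
time: 21.05
eef_pos: [0.505, 0.3393, 0.0413]
orientation: [-2.256, -2.186, 0.0]
force: [0.9, 0.3, -0.4]
t 21.05 pos [0.505  0.3393 0.0413] yhead -1.79 F [ 0.9  0.3 -0.4] op -0.0 tilt [-0.  0. -1.]
travel [ 0.15  0.36 -0.07] turn -0.19153811342968652
```

View pics/s15.png

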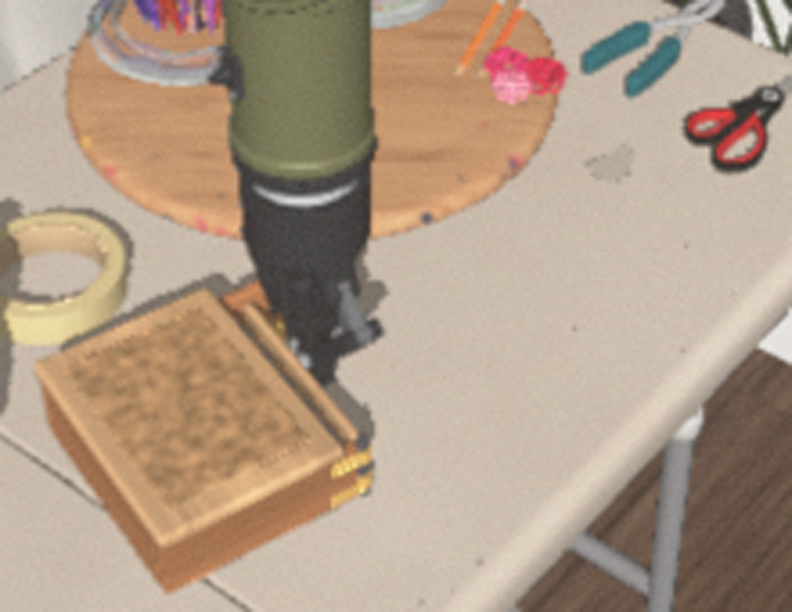

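Nearly shut. I'll press on until there's resistance.

```bash
for i in 1 2 3; do python3 -m crank '{"travel": [[0.1,0,0],[0.2,0,0],[0.2,0,0]], "turn": [0,0,0]}'|sed -n 1,4p|grep -v orien;done
```

```text
time: 21.48
eef_pos: [0.5053, 0.341, 0.0413]
force: [-0.2, -0.7, 1.8]
time: 21.85
eef_pos: [0.5052, 0.3411, 0.0413]
force: [-1.2, -6.8, 4.4]
time: 22.22
eef_pos: [0.5053, 0.3412, 0.0413]
force: [-1.6, -10.7, 6.1]
```

Firm stop at y=0.341 (0.3407 predicted for shut). Backing off along −x, then up and away.

```bash
python3 -m crank '{"travel": [[-1,0,0],[-2.5,0,0],[-5,0,0],[-8,0,-3],[-11,0,-7]], "turn": [0,0,0,0,0]}'|sed -n 1,4p
python3 -m crank '{"travel": [[-5,0,-3],[-10,0,-6],[-15,0,-8],[-20,0,-8],[-24,0,-8]], "turn": [0,0,0,0,0]}'|sed -n 1,4p
python3 -m crank '{"travel": [[0,0,0],[0,0,0]], "turn": [0,0]}'|sed -n 1,4p
python3 - <<'E'
from h import *
g=cam("side");crop(g,"pics/s16.png",150,150,370,320,3.6);cv2.imwrite("pics/s16f.png",g["image"])
f=cam("top");crop(f,"pics/t16.png",160,135,360,290,4)
E
```

```text
time: 22.85
eef_pos: [0.5012, 0.2338, 0.1112]
orientation: [-2.255, -2.186, 0.003]
force: [0.1, 0.4, 0.8]
time: 23.48
eef_pos: [0.494, -0.007, 0.1918]
orientation: [2.257, 2.184, 0.002]
force: [-0.0, -0.3, 0.5]
time: 23.72
eef_pos: [0.4943, -0.0041, 0.1913]
orientation: [-2.256, -2.186, -0.001]
force: [0.7, -0.1, -0.6]
```

View pics/s16.png

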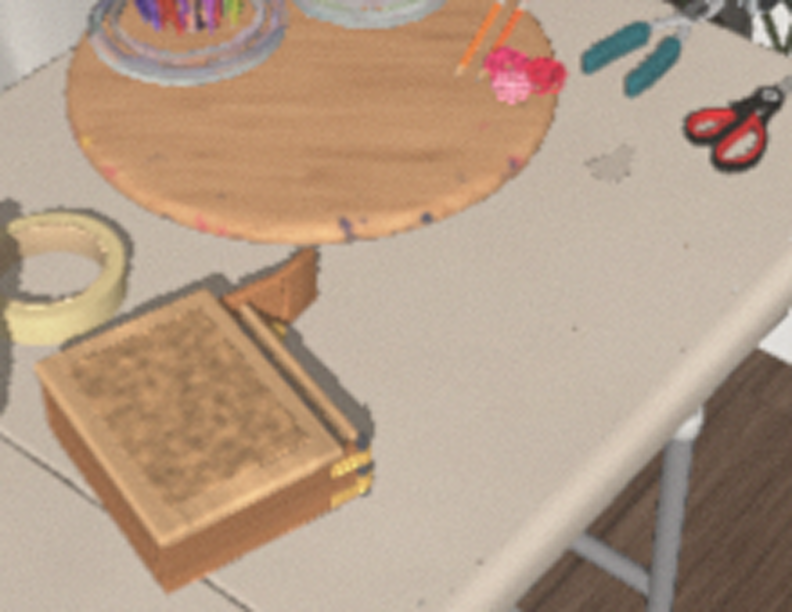

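View pics/t16.png

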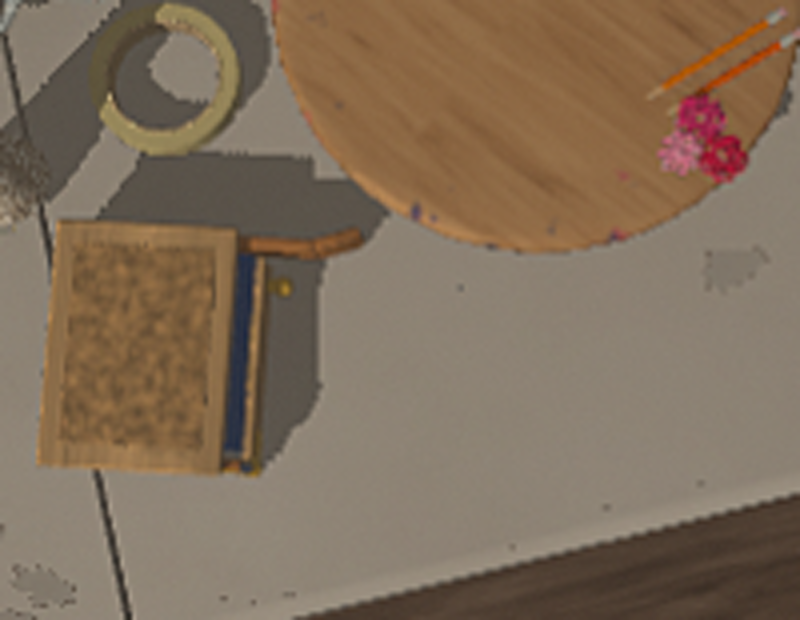

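```bash
python3 - <<'E'
from h import *
f=cam("top");crop(f,"pics/t17.png",205,185,235,260,8)
m=np.array([.50212,.36856]);a=np.radians(88.4);ex=np.array([np.cos(a),np.sin(a)]);ey=np.array([-ex[1],ex[0]])
hsv=cv2.cvtColor(f["image"],cv2.COLOR_BGR2HSV)
M=cv2.inRange(hsv,(100,100,20),(130,255,255))
for v in range(196,252,4):
    r=np.where(M[v,205:240])[0]
    if len(r):
        P=toplane(f,[(205+r.min()-.5,v),(205+r.max()+.5,v)],.038);d=P[:,:2]-m
        print(v,205+r.min(),205+r.max(),((d@ex)*1000).round(1),(d@ey*1000).round(0))
E
```

```text
200 220 222 [ 0.1 -7.8] [-60. -61.]
204 222 222 [-5.9 -8.5] [-50. -50.]
208 222 222 [-6.6 -9.2] [-39. -39.]
216 221 221 [-5.4 -8. ] [-18. -18.]
232 220 220 [-5.6 -8.2] [24. 24.]
236 220 220 [-6.3 -8.9] [35. 35.]
244 219 219 [-5.  -7.7] [56. 55.]
```

View pics/t17.png

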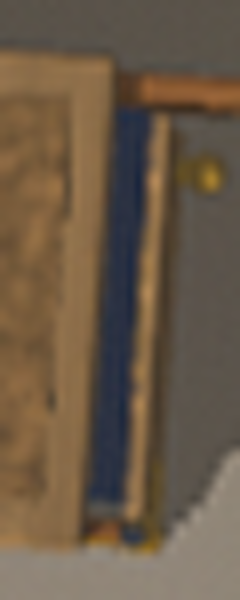

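```bash
python3 - <<'E'
from h import *
f=cam("top")
m=np.array([.50212,.36856]);a=np.radians(88.4);ex=np.array([np.cos(a),np.sin(a)]);ey=np.array([-ex[1],ex[0]])
# subpixel edge profile: for rows, print x transitions via gradient of upscaled red channel
im=f["image"].astype(float)
R=im[:,:,2]-im[:,:,0]   # wood positive, blue negative, shadow ~0
res=[]
for v in range(206,246,3):
    row=R[v-1:v+2].mean(0)[205:240]
    x=np.arange(205,240)
    k=np.argmin(row[8:20])+8   # blue strip
    # rising edge after blue : door inner
    def cross(i0,dirn,lev):
        i=i0
        while True:
            j=i+dirn
            if j<0 or j>=len(row): return np.nan
            if (row[i]-lev)*(row[j]-lev)<=0 and row[i]!=row[j]: return x[i]+dirn*(lev-row[i])/(row[j]-row[i])
            i=j
    pk=k+np.argmax(row[k:k+6])
    a1=cross(k,1,(row[k]+row[pk])/2); a2=cross(pk,1,row[pk]/2+5)
    a0=cross(k,-1,15)
    res.append((v,a0,a1,a2))
res=np.array(res);
def c(px,z):
    P=toplane(f,px,z)[:,:2]-m;return np.c_[P@ex,P@ey]*1000
for nm,i,z in(("roof",1,.056),("door in",2,.046),("door out",3,.046)):
    C=c(np.c_[res[:,i],res[:,0]],z);p=np.polyfit(C[:,1],C[:,0],1)
    print(nm,"slope deg",np.degrees(np.arctan(p[0])).round(2),"x at y=0",p[1].round(1),"resid",(C[:,0]-np.polyval(p,C[:,1])).std().round(2), "y",C[[0,-1],1].round())
g=cam("side");crop(g,"pics/s17.png",205,225,260,300,8)
E
```

```text
roof slope deg 0.28 x at y=0 -0.7 resid 0.09 y [-42.  59.]
door in slope deg 0.01 x at y=0 -11.0 resid 0.35 y [-44.  58.]
door out slope deg 0.26 x at y=0 -17.8 resid 0.27 y [-44.  58.]
```

View pics/s17.png

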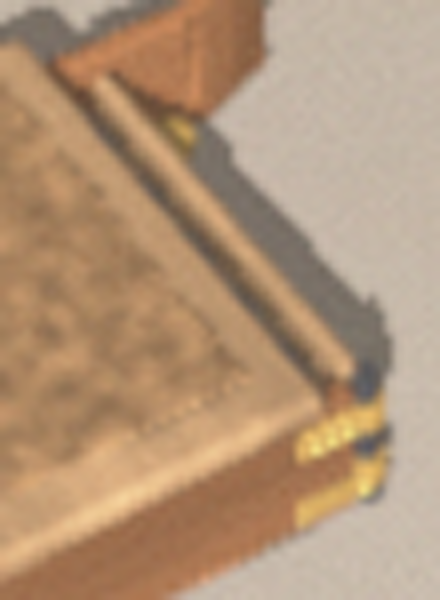

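The door is parallel to the mouth within about 0.3°. The blue front wall sits squarely behind it.

```bash
python3 - <<'E'
from h import *
a=cv2.imread("pics/top0.png").astype(int);f=cam("top");b=f["image"].astype(int)
for n,(x0,y0,x1,y1) in dict(tape=(180,130,222,180),cone=(135,158,170,195),scis=(362,195,412,228)).items():
    print(n,np.abs(a-b)[y0:y1,x0:x1].mean().round(1))
a=cv2.imread("pics/side0.png").astype(int);b=cam("side")["image"].astype(int)
for n,(x0,y0,x1,y1) in dict(tape=(140,200,190,247),cone=(112,215,150,278),scis=(335,165,378,198)).items():
    print(n,np.abs(a-b)[y0:y1,x0:x1].mean().round(1))
print(env.state()["time"],env.state()["force"].round(1)); env.sign_off()
E
```

```text
tape 1.4
cone 1.4
scis 43.4
tape 2.1
cone 2.0
scis 2.2
24.075 [0.7 0.2 0. ]
the job is handed in; nothing more can be done
```

The tray is fully home in the bay, label side out, and the door is shut in front of it. I handed the job in at about 24 s.

**What I did:** I gripped the tray's front wall, slid it along the table past the fence and most of the way into the bay. Then I let go and pushed it home with the half-open fingers. I swung the door shut by pushing on its outer face, then backed the arm clear.

**What the last checks showed:**
- **Tray:** it met a firm stop at a TCP y of 0.350 m, as predicted for home. About 15 N more moved it no further.
- **Door:** it met a firm stop at a TCP y of 0.341 m, as predicted for shut. In the top view it lies parallel to the bay's mouth within about 0.3°. It measured 1–2 mm nearer the mouth than nominal, which is within camera accuracy.
- **Other items:** the tape roll and thread cone look unchanged in both views. The scissors look unchanged in the side view. The top-view comparison of the scissors differed, most likely because the arm was over them, so that check shows nothing either way.

One turn brought the last joint close to its limit (−2.883 against −2.89 rad). I turned the tool the other way instead, and the reading never went past the limit.

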